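# Shim the rocking microscope

## Robot

A 6-joint arm with a two-finger parallel gripper is mounted at the origin on the work surface. World frame = base frame: x ahead of the robot, y to its left, z up, the work surface at z = 0. Lengths are in m, angles in rad, forces in N, time in s.
With the tool pointing down it reaches from about 0.25 to 0.775 m from the base axis. Payload 4 kg.
Tool frame: the origin (TCP) lies at the very end of the fingers, on their centre line; the grasp point (between the pads) lies 19 mm behind it; x points along the fingers, y is the direction in which the jaws open and shut, and the axes are right-handed (so a half turn about x gives the same grasp; the last joint's range is limited). The gripper opens to 94 mm and grips with 3 to 60 N. Pads are 16 mm wide; open, the fingers measure 119 mm over their backs; the gripper's body (75 mm by 177 mm) begins 78 mm behind the grasp point.
Start: joints at [1.055, 0.087, 1.371, -0, 1.684, -0.103], TCP at [0.221, 0.504, 0.183] pointing down, gripper open.
Joint ranges: [-3.1, 3.1], [-0.76, 2.03], [0.27, 2.55], [-1.08, 4.22], [0.17, 2.65], [-2.57, 2.57]. Speed limits (rad/s): [2.79, 2.79, 3.14, 3.14, 3.14, 3.14].

## Interface

Orientations are given as [roll, pitch, yaw] about the fixed x, y, z axes, in that order (R = Rz(yaw) Ry(pitch) Rx(roll)).
In Python, from bench import robot gives the robot as it stands.
- The arm moves only by the tool carry_out, never from a script. Its argument "targets" is a list of rows, each a list of 5 numbers: the closure, from 0 (fully open) to 1 (shut), then the shift along the tool's x, y, z in cm, then the turn about the tool's x in degrees. In form: [[fingers, tx, ty, tz, turn], ...]. A call has 1 to 20 rows; each row shifts and turns the commanded pose from where the row before left it, along the tool's axes as they then stand; what a row does not reach is not made up. A row lasts 1/10 s, in which the tool goes at most 50 mm and 8.59 degrees, less where a joint would pass 70% of its speed; a pose out of reach is approached as far as the arm can. A call is refused whole if a number of a shift passes 5 or a number of a turn 8.59, either way. A call with a gripper value outside its range is refused whole. The fingers move at their own pace and stop on an object; the grip force is fixed at half the most. Time passes only in rows, so rows that do not move let the fingers close. It gives the time, the measured TCP pose, the force and the opening at its end, in the units of the state.
- robot.get_obs(): the state, without advancing time (a new reading comes with each control period).
- robot.snapshot(name): name is "scene" or "top" or "wrist"; returns a dict with "image" (400x640x3 uint8, red, green, blue), "camera_matrix" (3x3 intrinsics, pixels), "distortion" ([k1, k2, p1, p2, k3] as OpenCV has them; the pictures are not rectified), "pose" (4x4, takes a point from camera to world coordinates). Camera axes: x right, y up, looking along -z (the intrinsics and any distortion apply to the point x, -y, -z); pixel columns grow to the right and rows downward; lengths in m; the calibration is good to about 2 mm. A picture is of the moment at which its call begins. There is no depth.
- robot.close_job(): hands the job in, once; it reports no verdict.
The state is a dict: "time": time; "joint_positions": joint angles; "qvel": joint speeds; "joint_torque": joint torques, N m; "tool_pos": TCP position; "ee_rot": TCP orientation; "wrist_force": force on the tool from outside, world axes, zero at the start; "wrist_torque": the same for the moment, N m; "width": finger opening in m.
Only numpy, scipy, OpenCV 4.12 (cv2) and the standard library are available. Lean on these libraries where they do the work, as an engineer would, in place of code of your own. Each camera call takes 0.05 s, during which the arm holds its last target. There are 200 camera calls.

## Task

The stereo microscope rocks because the foot at the corner beside the wooden wedge has lost its rubber pad, so it leans on that short foot and the foot diagonally opposite hangs clear of the bench. Slide the wedge along the bench with your fingertips, thin end first, under the short foot until the microscope is carried firmly at that corner and the opposite foot is right down on the bench, so that it no longer rocks; then take your hand away. Never pick the wedge up, and do not shove the microscope or disturb the specimens and the jar.

Things in the scene. Friction and masses are not known exactly. Their poses are not given: they have to be found in the camera images.
- microscope: stereo microscope, 3.6 kg, 380 mm tall; rocks but cannot slide. Origin: bench under its base's centre; x to its front (eyepieces), y to the wedge's side. Black base plate 260 (x) by 200 mm (y), underside 14, top 36 mm above the bench when level; over its outer 30 mm at the y side nothing stands. Feet at x = +-105, y = +-78 mm; three are rubber pads 14 mm high, 26 mm across
- short_foot (a point): lowest point of the short foot, at x = +105, y = +78 mm of the microscope: a bare domed steel stud 29 mm across, 8 mm high; a 2 mm thick tip can enter under its bevelled rim from any side. On the bench at the start; level means raised 6 mm. It bears down with 3 to 6.5 N. The base plate's nearest edges are 22 mm (y side) and 25 mm (x side) away
- rock (a joint): rocking angle about the line through the two other feet, rad: 0 = level, the opposite foot (x = -105, y = -78 mm) down on the bench, a firm stop; 0.048 = leaning on the short foot, the opposite foot 6 mm up. 0.001 is 0.125 mm at either foot
- far_foot (a point): underside centre of the rubber foot diagonally opposite the short one: at bench height when the microscope is level, 6 mm up when it leans
- wedge: loose hardwood wedge, 22 g, 120 mm long (x), 36 mm wide (y), flat underside, top sloping from 12 mm at the butt to 2 mm at the tip. Origin: centre of the underside; x points to the tip, 60 mm ahead; upright butt face 60 mm behind. Getting the tip under the foot takes up to 11 N, driving it on 3 to 9 N, then steeply more once level (about 50 mm of it past the foot's centre). It stays where left
- mount0: bystander: orange resin specimen mount, cylinder 30 mm across and 18 mm high; origin at the centre of its underside
- mount1: bystander: a second such specimen mount
- jar: bystander: closed amber jar, 44 mm across and 55 mm high; origin at the centre of its underside
Mind the look-alikes: they are no part of the job. Of the things that look like the wedge, the middle-sized one is meant.

How it is judged:
At the end, for the whole second after the job is handed in: the microscope is level to within 1 mm at the foot opposite the short one (rocking angle under 0.008 rad), the short foot rests on the wedge with more than 1 N, the wedge lies flat and still on the bench with its centre within 40 mm of the short foot (value of joint rock below 0.008 rad and contact force between wedge and microscope above 1 N and horizontal distance between wedge and short_foot below 0.04 m and angle between wedge's own z axis and vertical below 0.05 rad and linear speed of wedge below 0.01 m/s); the robot touches nothing.
It fails at once if the wedge is picked up off the bench (height (world z) of wedge above 0.008 m).
It fails at once if the microscope itself is shoved (more than 10 N) (contact force between any of the fingers, the arm and microscope above 10 N).
It fails at once if a specimen mount or the jar is moved by more than 20 mm (distance of any of mount0, mount1, jar from where it was at the start of the episode above 0.02 m).
It also fails if it takes over 62 s, if anything falls off the work surface, if the arm or the gripper's body presses on something with over 40 N, if the wrist force passes 120 N, or if a joint passes its speed limit or range.

## Working session

There is one attempt and no reset: what is moved stays moved. The work goes in short steps, Python scripts to look and compute and a tool call to move; the robot and the scene stay as the last step left them, time stands still between calls to the robot, and variables do not carry over. Pictures are saved under pics/ and viewed, about 8 in all and at most 12, crops included, and the job is handed in when it is done.

Besides the shell and the picture viewer there is one more tool, called after "Call:" in YAML: its name, and indented under it one key for each argument. carry_out: Moves the arm, as the interface text tells. Its arguments: {"type":"object","properties":{"targets":{"type":"array","items":{"type":"array","items":{"type":"number"}}}},"required":["targets"]}

```bash
mkdir -p pics; ls; cat > h.py <<'E'
import numpy as np, cv2
from bench import robot
def snap(cam,name,crop=None):
    s=robot.snapshot(cam); im=s["image"][:,:,::-1].copy()
    np.savez('pics/'+name+'.npz',im=im,K=s["camera_matrix"],D=s["distortion"],T=s["pose"])
    cv2.imwrite('pics/'+name+'.png',im); return s
def px2w(name,uv,z):
    d=np.load('pics/'+name+'.npz'); T=d['T']
    p=cv2.undistortPoints(np.array(uv,float).reshape(-1,1,2),d['K'],d['D']).reshape(-1,2)
    r=np.c_[p[:,0],-p[:,1],-np.ones(len(p))]@T[:3,:3].T; o=T[:3,3]
    z=np.broadcast_to(z,len(p)); return o+r*((z-o[2])/r[:,2])[:,None]
def w2px(name,P):
    d=np.load('pics/'+name+'.npz'); T=d['T']
    c=(np.array(P,float)-T[:3,3])@T[:3,:3]*[1,-1,-1]
    return cv2.projectPoints(c,np.zeros(3),np.zeros(3),d['K'],d['D'])[0].reshape(-1,2)
E
python3 - <<'E'
from h import *
o=robot.get_obs(); print(o)
for c in("scene","top","wrist"):
    s=snap(c,c+"0"); print(c,s["pose"].round(3).tolist())
a=cv2.imread('pics/scene0.png');b=cv2.imread('pics/top0.png')
E
```

```text
pics
{'time': 0.0, 'joint_positions': array([ 1.05490436e+00,  8.79465918e-02,  1.37224561e+00,  1.65359598e-05,
        1.68358730e+00, -1.03117252e-01]), 'qvel': array([-1.05301480e-03,  7.59782155e-05, -2.52567360e-03, -1.14190784e-03,
        3.77520054e-04, -1.28999504e-03]), 'joint_torque': array([ 7.98518213e-04, -3.40178132e+01, -3.02431798e+01,  7.19336816e-02,
        3.29014950e-02, -1.55703688e-04]), 'tool_pos': array([0.220347  , 0.50328429, 0.18211321]), 'ee_rot': array([-1.68142878,  1.56860942, -2.09420165]), 'wrist_force': array([ 0.12682404, -0.08889321,  0.73344538]), 'wrist_torque': array([0.01676382, 0.04390897, 0.03926834]), 'width': 0.09402296548883979}
scene [[-0.888, -0.259, 0.381, 0.839], [0.46, -0.486, 0.743, 0.354], [-0.008, 0.835, 0.55, 0.413], [0.0, 0.0, 0.0, 1.0]]
top [[0.005, 0.986, -0.167, 0.401], [-1.0, 0.001, -0.024, -0.14], [-0.024, 0.167, 0.986, 0.989], [0.0, 0.0, 0.0, 1.0]]
wrist [[0.401, -0.879, -0.26, 0.143], [0.916, 0.384, 0.116, 0.538], [-0.002, -0.285, 0.959, 0.383], [0.0, 0.0, 0.0, 1.0]]
```

View pics/top0.png

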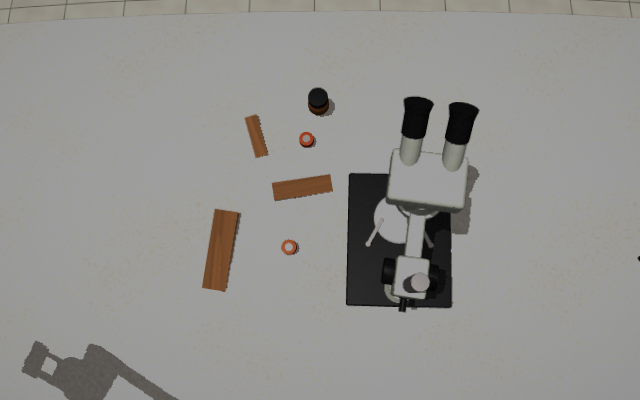

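View pics/scene0.png

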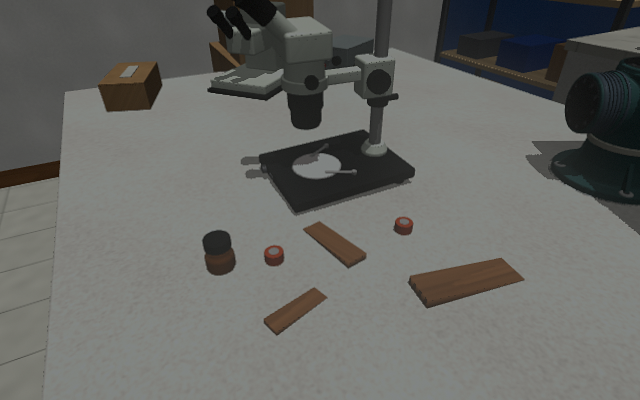

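The top view shows the middle-sized wedge at about (302,188), pointing at the microscope's front-left base corner at (348,174). The mounts are at (307,139) and (289,247), and the jar is at (318,101). I'll enlarge the wedge and corner to tell which end is thin.

```bash
python3 - <<'E'
from h import *
a=cv2.imread('pics/top0.png')[160:320,260:460]; b=cv2.imread('pics/scene0.png')[130:280,240:420]
a=cv2.resize(a,None,fx=4,fy=4,interpolation=cv2.INTER_CUBIC)[:300,:800]
b=cv2.resize(b,(800,667),interpolation=cv2.INTER_CUBIC)[300:600]
cv2.imwrite('pics/c1.png',np.vstack([a,b]))
# wedge mask
im=cv2.imread('pics/top0.png'); h=cv2.cvtColor(im,cv2.COLOR_BGR2HSV)
m=cv2.inRange(h,(3,90,40),(18,255,255))
n,l,st,c=cv2.connectedComponentsWithStats(m)
for i in range(1,n):
    if st[i,4]>40:
        ct=cv2.findContours((l==i).astype('uint8'),0,2)[0][0]
        r=cv2.minAreaRect(ct); bp=cv2.boxPoints(r); print(st[i],c[i].round(1),bp.round(1).tolist()); print(px2w('top0',bp,.007).round(4)[:,:2].tolist())
print(px2w('top0',[[348,174],[346,305],[451,306]],[.031,.036,.038]).round(4).tolist())
print(px2w('top0',[[307,139],[289,247],[318,101]],[.018,.018,.055]).round(3).tolist())
E
```

```text
[308 100  21  14  84] [317.7 107.8] [[307.70001220703125, 102.0], [328.0, 100.0], [329.1000061035156, 111.4000015258789], [308.79998779296875, 113.4000015258789]]
[[0.7776, -0.0861], [0.7819, -0.1286], [0.7568, -0.131], [0.7525, -0.0887]]
[245 115  23  43 521] [256.  135.7] [[244.39999389648438, 117.4000015258789], [256.5, 114.0], [267.70001220703125, 154.0], [255.60000610351562, 157.39999389648438]]
[[0.7448, 0.0461], [0.7519, 0.0209], [0.6654, -0.0049], [0.6583, 0.0199]]
[299 132  15  15 141] [306.2 139.4] [[299.0, 132.0], [313.0, 132.0], [313.0, 146.0], [299.0, 146.0]]
[[0.7122, -0.0687], [0.7121, -0.0977], [0.6821, -0.0979], [0.6822, -0.0691]]
[ 272  175   61   25 1016] [301.6 186.9] [[271.5, 182.6999969482422], [329.79998779296875, 174.0], [332.3999938964844, 191.5], [274.1000061035156, 200.10000610351562]]
[[0.6052, -0.0141], [0.623, -0.1325], [0.587, -0.1378], [0.5693, -0.0202]]
[ 202  209   37   83 1920] [219.9 249.7] [[201.1999969482422, 287.20001220703125], [214.8000030517578, 208.1999969482422], [238.5, 212.3000030517578], [224.89999389648438, 291.29998779296875]]
[[0.3939, 0.1221], [0.5526, 0.1005], [0.5443, 0.0515], [0.3866, 0.0741]]
[281 240  16  15 132] [288.7 246.8] [[278.5, 246.5], [288.5, 236.5], [299.0, 247.0], [289.0, 257.0]]
[[0.4757, -0.0308], [0.4957, -0.0505], [0.4748, -0.0717], [0.4549, -0.0521]]
[[0.6176, -0.1687, 0.031], [0.363, -0.1639, 0.036], [0.3609, -0.3627, 0.038]]
[[0.694, -0.086, 0.018], [0.474, -0.053, 0.018], [0.761, -0.109, 0.055]]
```

View pics/c1.png

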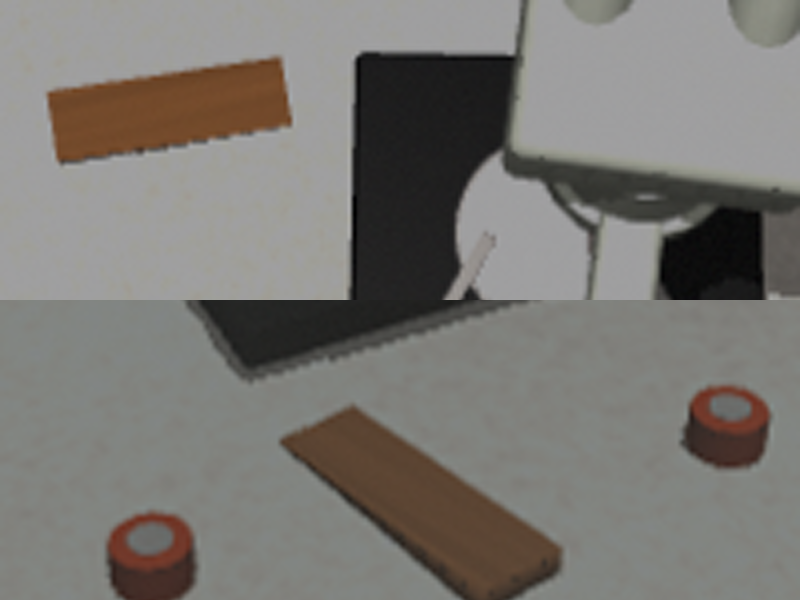

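The crop shows the thick butt at the far end (+y) and the thin tip facing the microscope. The wedge is centred at (0.596, -0.076) with its heading about 8.6° off -y towards +x. The short foot is at about (0.595, -0.190). Next I'll work out the tool axes and the moves.

```bash
cat >> h.py <<'E'
from scipy.spatial.transform import Rotation as Ro
def plan(p,ydir=None):
    o=robot.get_obs(); R=Ro.from_euler('xyz',o["ee_rot"]).as_matrix()
    print('t',round(o["time"],2),'tcp',o["tool_pos"].round(4),'F',o["wrist_force"].round(1),'w',round(o["width"],4),'j',o["joint_positions"].round(2))
    print('R cols x',R[:,0].round(3),'y',R[:,1].round(3),'z',R[:,2].round(3))
    if ydir is not None:
        v=R.T@np.array([*ydir,0]); a=np.degrees(np.arctan2(v[2],v[1])); print('turn for tool y',a.round(2))
        R=R@Ro.from_rotvec([np.radians(a),0,0]).as_matrix()
    print('shift after turn cm',(R.T@(np.array(p)-o["tool_pos"])*100).round(2), 'before', (Ro.from_euler('xyz',o["ee_rot"]).as_matrix().T@(np.array(p)-o["tool_pos"])*100).round(2))
E
python3 - <<'E'
from h import *
plan([.5897,-.0345,.12],[.989,.151]); plan([.5897,-.0345,.12],[-.989,-.151])
E
```

```text
t 0.15 tcp [0.2204 0.5034 0.1824] F [0.3 0.2 0.6] w 0.094 j [ 1.05  0.09  1.37 -0.    1.68 -0.1 ]
R cols x [-0.001 -0.001 -1.   ] y [ 0.401  0.916 -0.002] z [ 0.916 -0.401 -0.   ]
turn for tool y 57.67
shift after turn cm [ 6.29 28.39 58.74] before [  6.29 -34.45  55.41]
t 0.15 tcp [0.2204 0.5034 0.1824] F [0.3 0.2 0.6] w 0.094 j [ 1.05  0.09  1.37 -0.    1.68 -0.1 ]
R cols x [-0.001 -0.001 -1.   ] y [ 0.401  0.916 -0.002] z [ 0.916 -0.401 -0.   ]
turn for tool y -122.33
shift after turn cm [  6.29 -28.39 -58.74] before [  6.29 -34.45  55.41]
```

Call:
carry_out:
  targets:
    - [0, 0, -2.15, 3.46, 0]
    - [0, 0, -2.15, 3.46, 0]
    - [0, 0, -2.15, 3.46, 0]
    - [0, 0, -2.15, 3.46, 0]
    - [0, 0, -2.15, 3.46, 0]
    - [0, 0, -2.15, 3.46, 0]
    - [0, 0, -2.15, 3.46, 0]
    - [0, 0, -2.15, 3.46, 0]
    - [0, 0, -2.15, 3.46, 0]
    - [0, 0, -2.15, 3.46, 0]
    - [0, 0, -2.15, 3.46, 0]
    - [0, 0, -2.15, 3.46, 0]
    - [0, 0, -2.15, 3.46, 0]
    - [0, 0, -2.15, 3.46, 0]
    - [0, 0, -2.15, 3.46, 0]
    - [0, 0, -2.15, 3.46, 0]

```text
time: 1.75
tool_pos: [0.5903, -0.0349, 0.1828]
ee_rot: [3.064, 1.57, 2.651]
wrist_force: [-0.2, 1.0, 0.1]
width: 0.0936
```

Call:
carry_out:
  targets:
    - [0, 0, 0, 0, 7.2]
    - [0, 0, 0, 0, 7.2]
    - [0, 0, 0, 0, 7.2]
    - [0, 0, 0, 0, 7.2]
    - [0, 0, 0, 0, 7.2]
    - [0, 0, 0, 0, 7.2]
    - [0, 0, 0, 0, 7.2]
    - [0, 0, 0, 0, 7.2]
    - [0, 0, 0, 0, 0]
    - [0, 0, 0, 0, 0]

```text
time: 2.75
tool_pos: [0.5896, -0.0333, 0.1829]
ee_rot: [-1.997, 1.57, 2.87]
wrist_force: [0.2, 0.2, 0.3]
width: 0.0941
```

```bash
python3 - <<'E'
from h import *
snap('wrist','w1')
plan([.5897,-.0345,.12],[.989,.151])
im=cv2.imread('pics/w1.png'); m=cv2.inRange(cv2.cvtColor(im,cv2.COLOR_BGR2HSV),(3,90,40),(18,255,255))
n,l,st,c=cv2.connectedComponentsWithStats(m)
for i in range(1,n):
    if st[i,4]>400:
        ct=cv2.findContours((l==i).astype('uint8'),0,2)[0][0]
        bp=cv2.boxPoints(cv2.minAreaRect(ct)); q=cv2.approxPolyDP(ct,8,True)[:,0]; print(st[i],q.tolist(),px2w('w1',q,.007)[:,:2].round(4).tolist())
E
```

```text
t 2.8 tcp [ 0.5896 -0.0333  0.183 ] F [0.2 0.2 0.6] w 0.0942 j [-0.15  0.18  1.27  0.    1.69 -0.31]
R cols x [-0.  0. -1.] y [ 0.988  0.154 -0.   ] z [ 0.154 -0.988 -0.   ]
turn for tool y 0.19
shift after turn cm [ 6.3  -0.01  0.12] before [ 6.3  -0.01  0.12]
[ 174   31  130   78 5111] [[180, 32], [175, 70], [294, 107], [303, 70]] [[0.3979, 0.1203], [0.3928, 0.0768], [0.5451, 0.0559], [0.5503, 0.101]]
[ 377  139   67   26 1229] [[443, 140], [378, 147], [378, 164], [443, 157]] [[0.7458, 0.0455], [0.6625, 0.023], [0.6674, 0.0006], [0.7521, 0.0237]]
[ 306  167   26   79 1828] [[330, 167], [306, 170], [310, 245], [330, 244]] [[0.6038, -0.0135], [0.5721, -0.0227], [0.5941, -0.1328], [0.6231, -0.1266]]
[ 593  199   47  107 1932] [[639, 199], [593, 292], [610, 305], [639, 254]] [[1.0491, 0.0105], [1.0498, -0.1452], [1.0889, -0.1641], [1.0918, -0.0713]]
```

View pics/w1.png

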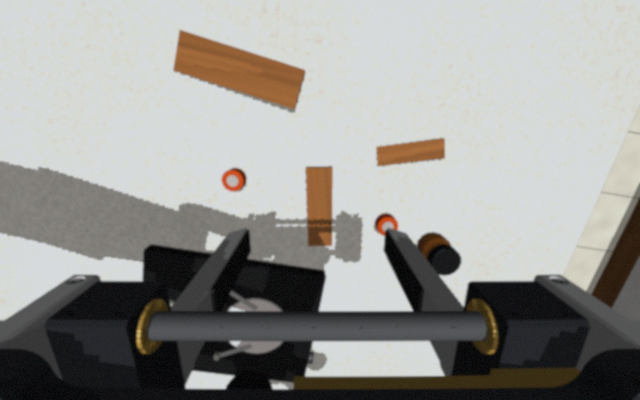

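The wrist view agrees with the top view to within about 5 mm: the wedge is at pixels (306–330, 167–245), centred between the fingers. I'll go down and grip it lightly near the butt to steer it along the bench.

Call:
carry_out:
  targets:
    - [0, 4, 0, 0, 0]
    - [0, 4, 0, 0, 0]
    - [0, 4, 0, 0, 0]
    - [0, 3, 0, 0, 0]
    - [0, 2, 0, 0, 0]
    - [0, 0.5, 0, 0, 0]
    - [0, 0.4, 0, 0, 0]
    - [0, 0, 0, 0, 0]
    - [0, 0, 0, 0, 0]

```text
time: 3.7
tool_pos: [0.591, -0.0335, 0.006]
ee_rot: [1.296, 1.568, -0.122]
wrist_force: [-0.5, 0.5, 0.0]
width: 0.0939
```

Call:
carry_out:
  targets:
    - [0.3, 0, 0, 0, 0]
    - [0.5, 0, 0, 0, 0]
    - [0.55, 0, 0, 0, 0]
    - [0.6, 0, 0, 0, 0]
    - [0.65, 0, 0, 0, 0]
    - [0.7, 0, 0, 0, 0]
    - [0.7, 0, 0, 0, 0]
    - [0.7, 0, 0, 0, 0]
    - [0.7, 0, 0, 0, 0]
    - [0.7, 0, 0, 0, 0]

```text
time: 4.7
tool_pos: [0.5897, -0.0333, 0.0042]
ee_rot: [-3.024, 1.571, 1.841]
wrist_force: [-0.1, 0.2, 0.3]
width: 0.0286
```

```bash
python3 - <<'E'
from h import *
snap('top','t1')
plan([.595,-.0345,.004],[1,0])
d=cv2.imread('pics/t1.png')[140:260,260:420]; cv2.imwrite('pics/t1c.png',cv2.resize(d,None,fx=5,fy=5,interpolation=cv2.INTER_CUBIC))
E
```

```text
t 4.75 tcp [ 0.5898 -0.0334  0.0043] F [ 0.5  0.  -0.6] w 0.0281 j [-0.15  0.28  1.52  0.    1.35 -0.31]
R cols x [-0.  0. -1.] y [0.988 0.152 0.   ] z [ 0.152 -0.988 -0.   ]
turn for tool y 8.75
shift after turn cm [0.03 0.52 0.11] before [0.03 0.5  0.19]
```

View pics/t1c.png

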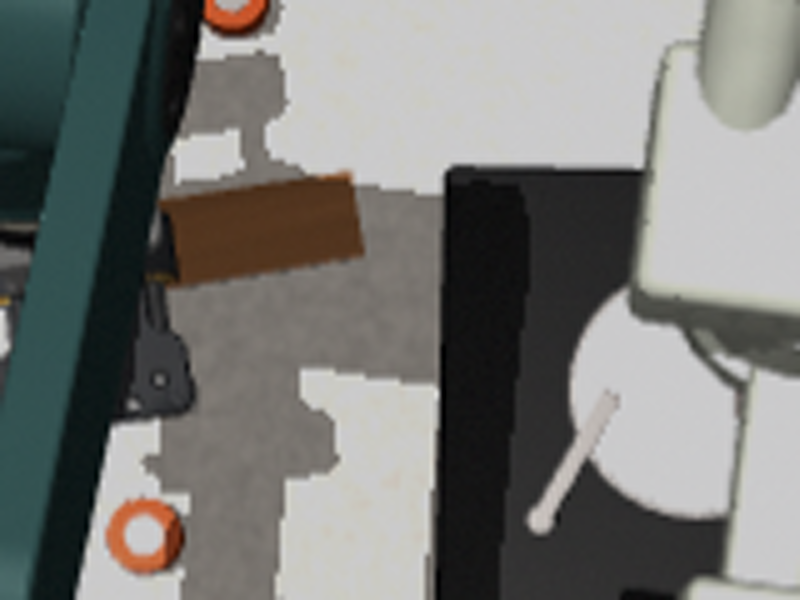

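```bash
python3 - <<'E'
from h import *
snap('wrist','w2'); snap('scene','s2')
a=cv2.resize(cv2.imread('pics/w2.png')[100:400,100:540],(800,545))[:300]
b=cv2.resize(cv2.imread('pics/s2.png')[180:300,240:480],(600,300),interpolation=cv2.INTER_CUBIC); b=np.hstack([b,np.zeros((300,200,3),'uint8')])
cv2.imwrite('pics/c2.png',np.vstack([a,b]))
E
```

```text
(no output)
```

View pics/c2.png

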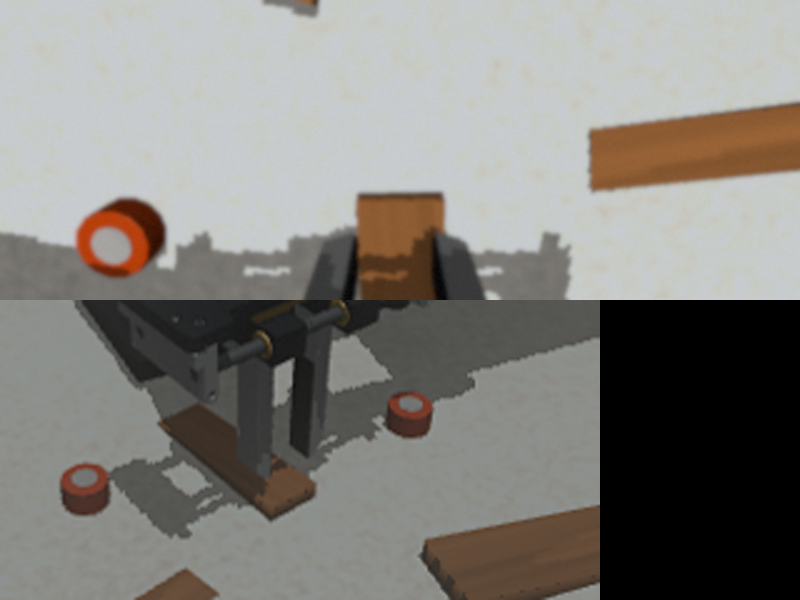

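```bash
python3 - <<'E'
from h import *
o=robot.get_obs(); R=Ro.from_euler('xyz',o["ee_rot"]).as_matrix(); p=o["tool_pos"]
c=lambda q:((q-[240,180])*2.5+[0,300]).round(0).tolist()
for s in(1,-1):
  for zz in (0,.012,.1): print(s,zz,c(w2px('s2',[p+R[:,1]*s*.014+R[:,0]*-zz])[0]))
print('wedge tips',[c(x) for x in w2px('s2',[[.6052,-.0141,.012],[.5693,-.0202,.012],[.623,-.1325,.002],[.587,-.1378,.002]])])
im=cv2.imread('pics/w2.png'); im=cv2.resize(im[180:400,180:460],None,fx=2.7,fy=2.7,interpolation=cv2.INTER_CUBIC);cv2.imwrite('pics/w2c.png',im)
E
```

```text
1 0 [258.0, 497.0]
1 0.012 [258.0, 482.0]
1 0.1 [262.0, 362.0]
-1 0 [292.0, 479.0]
-1 0.012 [293.0, 464.0]
-1 0.1 [300.0, 346.0]
wedge tips [[270.0, 505.0], [315.0, 480.0], [158.0, 419.0], [202.0, 400.0]]
```

View pics/w2c.png

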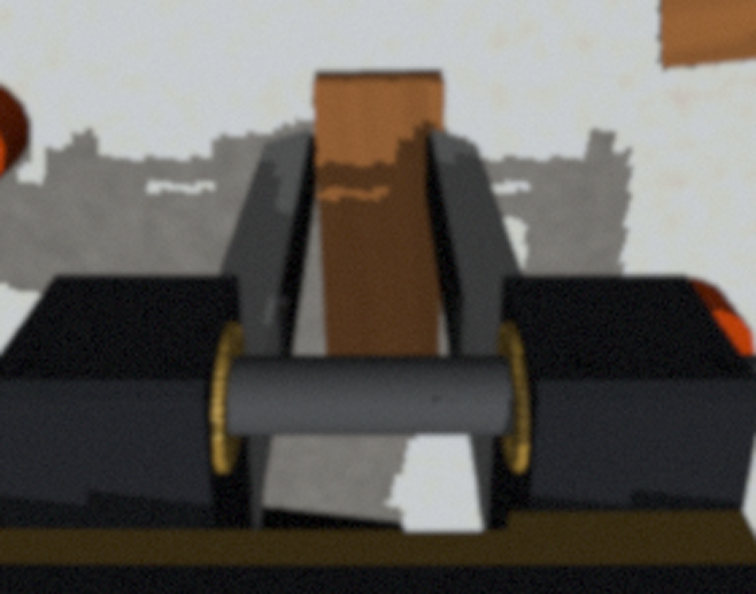

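The fingers closed to 28 mm, although the wedge is 36 mm wide and there was no force. In the scene view the fingertips sit about 15 mm higher than the TCP reading says, so they seem to be hovering over the wedge. I'll open and feel for the bench.

Call:
carry_out:
  targets:
    - [0.3, 0, 0, 0, 0]
    - [0.3, 0, 0, 0, 0]
    - [0.3, 0, 0, 0, 0]
    - [0.3, 0.2, 0, 0, 0]
    - [0.3, 0.2, 0, 0, 0]
    - [0.3, 0, 0, 0, 0]
    - [0.3, 0, 0, 0, 0]

```text
time: 5.55
tool_pos: [0.5896, -0.0333, 0.0001]
ee_rot: [-2.124, 1.57, 2.741]
wrist_force: [-0.5, -0.5, -0.4]
width: 0.066
```

Call:
carry_out:
  targets:
    - [0.3, 0.2, 0, 0, 0]
    - [0.3, 0, 0, 0, 0]
    - [0.3, 0, 0, 0, 0]

```text
time: 5.85
tool_pos: [0.5897, -0.0333, -0.0018]
ee_rot: [-2.345, 1.571, 2.521]
wrist_force: [0.4, -0.6, -0.4]
width: 0.0659
```

Call:
carry_out:
  targets:
    - [0.3, 0.2, 0, 0, 0]
    - [0.3, 0, 0, 0, 0]
    - [0.3, 0, 0, 0, 0]

```text
time: 6.15
tool_pos: [0.5897, -0.0334, -0.0038]
ee_rot: [-2.42, 1.571, 2.445]
wrist_force: [-1.0, -0.0, -0.2]
width: 0.066
```

Call:
carry_out:
  targets:
    - [0.3, 0.2, 0, 0, 0]
    - [0.3, 0, 0, 0, 0]
    - [0.3, 0, 0, 0, 0]

```text
time: 6.45
tool_pos: [0.5897, -0.0333, -0.0058]
ee_rot: [-2.36, 1.571, 2.505]
wrist_force: [-0.2, 0.1, -0.9]
width: 0.0658
```

The reading is -6 mm and there's still no contact, so the fingertips really do sit higher than reported. I'll keep feeling downward in small steps.

Call:
carry_out:
  targets:
    - [0.3, 0.2, 0, 0, 0]
    - [0.3, 0.1, 0, 0, 0]
    - [0.3, 0, 0, 0, 0]

```text
time: 6.75
tool_pos: [0.5895, -0.0333, -0.009]
ee_rot: [-2.076, 1.57, 2.789]
wrist_force: [0.6, 0.2, 0.0]
width: 0.0658
```

Call:
carry_out:
  targets:
    - [0.3, 0.2, 0, 0, 0]
    - [0.3, 0, 0, 0, 0]
    - [0.3, 0, 0, 0, 0]

```text
time: 7.05
tool_pos: [0.5897, -0.0333, -0.0108]
ee_rot: [-2.443, 1.571, 2.422]
wrist_force: [-0.4, 0.2, -0.2]
width: 0.0656
```

Call:
carry_out:
  targets:
    - [0.3, 0.2, 0, 0, 0]
    - [0.3, 0, 0, 0, 0]
    - [0.3, 0, 0, 0, 0]

```text
time: 7.35
tool_pos: [0.5897, -0.0333, -0.0128]
ee_rot: [-2.309, 1.571, 2.556]
wrist_force: [1.0, -0.7, 1.0]
width: 0.0658
```

Call:
carry_out:
  targets:
    - [0.3, 0.1, 0, 0, 0]
    - [0.3, 0, 0, 0, 0]
    - [0.3, 0, 0, 0, 0]

```text
time: 7.65
tool_pos: [0.5898, -0.0333, -0.0137]
ee_rot: [2.738, 1.571, 1.32]
wrist_force: [0.2, 0.1, 0.4]
width: 0.0659
```

Call:
carry_out:
  targets:
    - [0.3, 0.1, 0, 0, 0]
    - [0.3, 0, 0, 0, 0]
    - [0.3, 0, 0, 0, 0]

```text
time: 7.95
tool_pos: [0.5897, -0.0334, -0.0148]
ee_rot: [-2.642, 1.571, 2.224]
wrist_force: [-0.3, 0.5, 0.1]
width: 0.0658
```

Call:
carry_out:
  targets:
    - [0.3, 0.1, 0, 0, 0]
    - [0.3, 0, 0, 0, 0]
    - [0.3, 0, 0, 0, 0]

```text
time: 8.25
tool_pos: [0.5897, -0.0334, -0.0158]
ee_rot: [-2.969, 1.571, 1.896]
wrist_force: [-0.2, -0.0, 0.6]
width: 0.0659
```

Call:
carry_out:
  targets:
    - [0.5, 0, 0, 0, 0]
    - [0.55, 0, 0, 0, 0]
    - [0.6, 0, 0, 0, 0]
    - [0.65, 0, 0, 0, 0]
    - [0.65, 0, 0, 0, 0]
    - [0.65, 0, 0, 0, 0]
    - [0.65, 0, 0, 0, 0]

```text
time: 8.95
tool_pos: [0.5898, -0.0334, -0.0157]
ee_rot: [1.787, 1.571, 0.369]
wrist_force: [-0.0, 0.8, 0.3]
width: 0.0355
```

```bash
python3 - <<'E'
from h import *
snap('scene','s3');snap('wrist','w3')
plan([.595,-.0345,-.0155],[1,0])
b=cv2.resize(cv2.imread('pics/s3.png')[180:300,240:480],(800,400),interpolation=cv2.INTER_CUBIC)
a=cv2.resize(cv2.imread('pics/w3.png')[180:330,180:460],None,fx=1.3,fy=1.3); z=np.zeros((195,800,3),'uint8'); z[:,:a.shape[1]]=a
cv2.imwrite('pics/c3.png',np.vstack([b,z]))
E
```

```text
t 9.05 tcp [ 0.5898 -0.0334 -0.0157] F [-0.3  0.3 -0.3] w 0.0351 j [-0.15  0.29  1.53  0.    1.31 -0.31]
R cols x [ 0.  0. -1.] y [0.988 0.152 0.   ] z [ 0.152 -0.988 -0.   ]
turn for tool y 8.75
shift after turn cm [-0.02  0.52  0.11] before [-0.02  0.5   0.19]
```

View pics/c3.png

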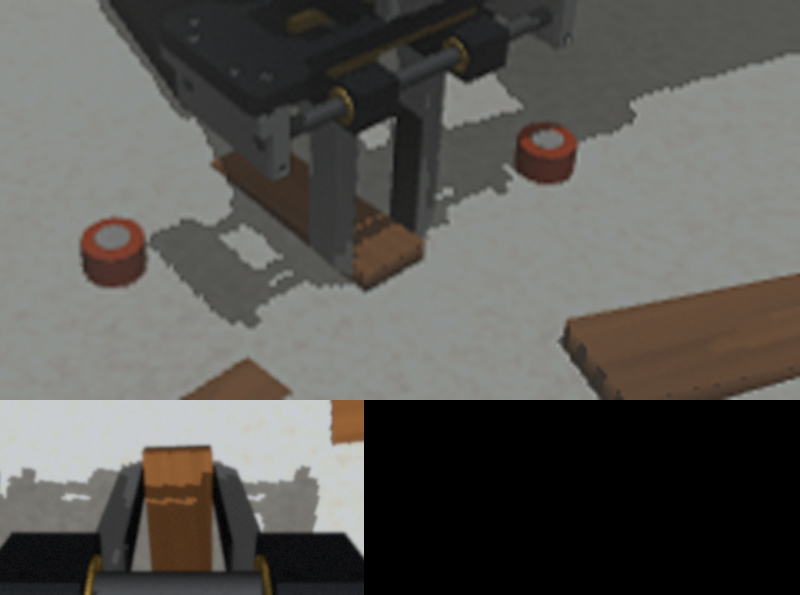

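The fingers now straddle the butt and stopped on it at 35 mm. I'll tighten, turn the wedge to head along -y, shift it 5 mm in +x and slide it 3 cm along the bench.

Call:
carry_out:
  targets:
    - [0.8, 0, 0, 0, 0]
    - [0.8, 0, 0, 0, 0]
    - [0.8, 0, 0, 0, 2.2]
    - [0.8, 0, 0, 0, 2.2]
    - [0.8, 0, 0, 0, 2.2]
    - [0.8, 0, 0, 0, 2.1]
    - [0.8, 0, 0.25, 0, 0]
    - [0.8, 0, 0.25, 0, 0]
    - [0.8, 0, 0, 0.5, 0]
    - [0.8, 0, 0, 0.5, 0]
    - [0.8, 0, 0, 0.5, 0]
    - [0.8, 0, 0, 0.5, 0]
    - [0.8, 0, 0, 0.5, 0]
    - [0.8, 0, 0, 0.3, 0]
    - [0.8, 0, 0, 0, 0]
    - [0.8, 0, 0, 0, 0]

```text
time: 10.65
tool_pos: [0.5948, -0.0617, -0.0157]
ee_rot: [0.153, 1.571, -1.417]
wrist_force: [0.3, -0.7, 0.2]
width: 0.0353
```

```bash
python3 - <<'E'
from h import *
snap('top','t4');plan([.595,-.137,-.0157],[1,0])
im=cv2.imread('pics/t4.png'); cv2.imwrite('pics/t4c.png',cv2.resize(im[140:240,260:420],None,fx=5,fy=5,interpolation=cv2.INTER_CUBIC))
E
```

```text
t 10.7 tcp [ 0.5948 -0.0615 -0.0157] F [-0.3  0.3  0.8] w 0.0354 j [-0.2   0.31  1.52 -0.    1.32 -0.2 ]
R cols x [ 0. -0. -1.] y [1.    0.001 0.   ] z [ 0.001 -1.     0.   ]
turn for tool y 0.05
shift after turn cm [0.   0.02 7.55] before [0.   0.01 7.55]
```

View pics/t4c.png

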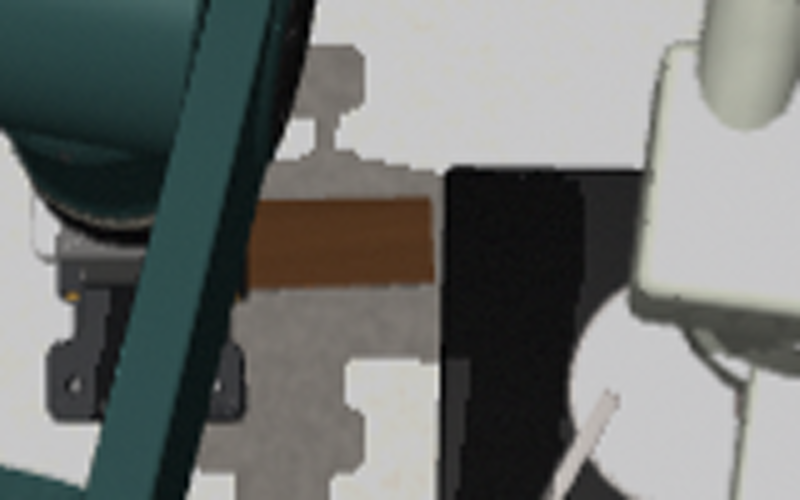

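```bash
python3 - <<'E'
from h import *
print(px2w('t4',[[346.4,179.6],[346.9,196.4],[310,181],[310,197.6],[349,173.8]],[.002,.002,.006,.006,.032]).round(4))
E
```

```text
[[ 0.6125 -0.1663  0.002 ]
 [ 0.5778 -0.1672  0.002 ]
 [ 0.6088 -0.0924  0.006 ]
 [ 0.5746 -0.0927  0.006 ]
 [ 0.6178 -0.1707  0.032 ]]
```

The tip is centred at (0.595, -0.167), in line with the foot at x ≈ 0.595, and it reaches the plate edge at crop column 432. Final travel should be about 7.3 cm. I'll drive in slowly.

Call:
carry_out:
  targets:
    - [0.8, 0, 0, 0.3, 0]
    - [0.8, 0, 0, 0.3, 0]
    - [0.8, 0, 0, 0.3, 0]
    - [0.8, 0, 0, 0.3, 0]
    - [0.8, 0, 0, 0.3, 0]
    - [0.8, 0, 0, 0, 0]

```text
time: 11.3
tool_pos: [0.5948, -0.076, -0.0157]
ee_rot: [3.121, 1.569, 1.551]
wrist_force: [0.2, 2.3, 0.9]
width: 0.0351
```

Call:
carry_out:
  targets:
    - [0.8, 0, 0, 0.2, 0]
    - [0.8, 0, 0, 0.2, 0]
    - [0.8, 0, 0, 0.2, 0]
    - [0.8, 0, 0, 0.2, 0]
    - [0.8, 0, 0, 0.2, 0]
    - [0.8, 0, 0, 0, 0]

```text
time: 11.9
tool_pos: [0.5948, -0.0841, -0.0157]
ee_rot: [-3.089, 1.567, 1.625]
wrist_force: [-0.3, 6.1, 1.9]
width: 0.0355
```

Call:
carry_out:
  targets:
    - [0.8, 0, 0, 0.2, 0]
    - [0.8, 0, 0, 0.2, 0]
    - [0.8, 0, 0, 0.2, 0]
    - [0.8, 0, 0, 0.2, 0]
    - [0.8, 0, 0, 0.2, 0]
    - [0.8, 0, 0, 0, 0]

```text
time: 12.5
tool_pos: [0.5948, -0.0943, -0.0157]
ee_rot: [-3.117, 1.567, 1.596]
wrist_force: [0.2, 6.5, 2.4]
width: 0.0357
```

Call:
carry_out:
  targets:
    - [0.8, 0, 0, 0.2, 0]
    - [0.8, 0, 0, 0.2, 0]
    - [0.8, 0, 0, 0.2, 0]
    - [0.8, 0, 0, 0.2, 0]
    - [0.8, 0, 0, 0.2, 0]
    - [0.8, 0, 0, 0.2, 0]
    - [0.8, 0, 0, 0.2, 0]
    - [0.8, 0, 0, 0.2, 0]
    - [0.8, 0, 0, 0.2, 0]
    - [0.8, 0, 0, 0.2, 0]
    - [0.8, 0, 0, 0, 0]

```text
time: 13.6
tool_pos: [0.5948, -0.1146, -0.0157]
ee_rot: [-3.117, 1.568, 1.597]
wrist_force: [-0.5, 4.4, 1.0]
width: 0.0353
```

Call:
carry_out:
  targets:
    - [0.8, 0, 0, 0.2, 0]
    - [0.8, 0, 0, 0.2, 0]
    - [0.8, 0, 0, 0.2, 0]
    - [0.8, 0, 0, 0.2, 0]
    - [0.8, 0, 0, 0.2, 0]
    - [0.8, 0, 0, 0, 0]

```text
time: 14.2
tool_pos: [0.5948, -0.1248, -0.0157]
ee_rot: [-3.114, 1.568, 1.599]
wrist_force: [-0.3, 5.2, 1.5]
width: 0.0352
```

```bash
python3 - <<'E'
from h import *
plan([.595,-.137,-.0157],[1,0])
snap('scene','s5')
a=cv2.imread('pics/s2.png')[120:220,240:430];b=cv2.imread('pics/s5.png')[120:220,240:430]
f=lambda q:cv2.resize(q,(570,300),interpolation=cv2.INTER_CUBIC)
cv2.imwrite('pics/c5.png',np.vstack([f(a),f(b)]))
E
```

```text
t 14.2 tcp [ 0.5948 -0.1248 -0.0157] F [-0.3  5.2  1.5] w 0.0352 j [-0.3   0.33  1.49  0.    1.32 -0.3 ]
R cols x [-0.     0.003 -1.   ] y [ 1.     0.001 -0.   ] z [ 0.001 -1.    -0.003]
turn for tool y 0.07
shift after turn cm [-0.    0.02  1.22] before [-0.    0.01  1.22]
```

View pics/c5.png

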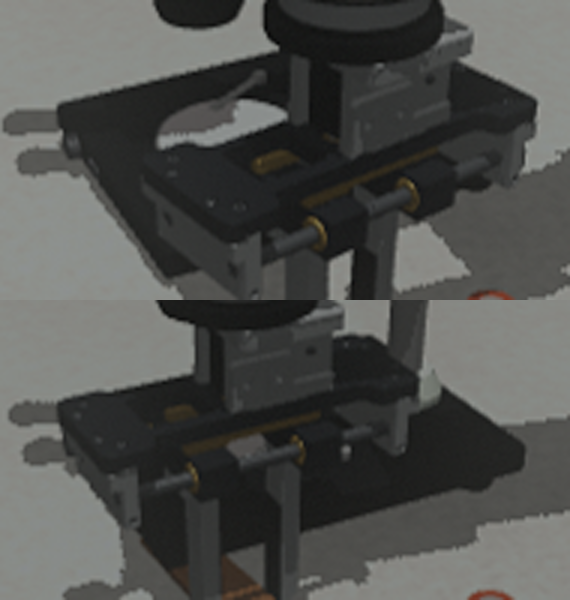

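The arm hides the corner in this view. I'll use the microscope head's movement in the top images as the levelling gauge, since it plateaus at level, together with the push force.

Call:
carry_out:
  targets:
    - [0.8, 0, 0, 0.2, 0]
    - [0.8, 0, 0, 0.2, 0]
    - [0.8, 0, 0, 0.2, 0]
    - [0.8, 0, 0, 0, 0]

```text
time: 14.65
tool_pos: [0.5948, -0.131, -0.0157]
ee_rot: [-3.094, 1.568, 1.62]
wrist_force: [-0.5, 5.4, 2.9]
width: 0.0356
```

```bash
cat > trk.py <<'E'
from h import *
import sys
snap('top',sys.argv[1]); g=lambda n:cv2.cvtColor(cv2.imread(f'pics/{n}.png'),6)
def trk(a,b,box=(435,95,490,185)):
    x0,y0,x1,y1=box; A=g(a);B=g(b)
    r=cv2.matchTemplate(B[y0-20:y1+20,x0-20:x1+20],A[y0:y1,x0:x1],cv2.TM_CCOEFF_NORMED); _,m,_,p=cv2.minMaxLoc(r); x,y=p
    q=lambda l,c,h:(l-h)/2/(l-2*c+h)
    return round(x-20+q(r[y,x-1],r[y,x],r[y,x+1]),2),round(y-20+q(r[y-1,x],r[y,x],r[y+1,x]),2),round(m,3)
for n in['t4',sys.argv[1]]: print(n,trk('top0',n))
o=robot.get_obs();print(o["time"],o["tool_pos"].round(4),o["wrist_force"].round(1))
# prediction of full-level shift for an eyepiece point
T=np.array([.595,-.19]);
d=np.load('pics/top0.npz');
c=np.array([.4907,-.2672]); ax=np.array([.105,-.078,0]);ax=np.array([1,-.019,0])*.105-np.array([.019,1,0])*.078; ax/=np.linalg.norm(ax)
P=px2w('top0',[[462,140]],.33)[0]; o0=np.array([*c,.014])
for s in(1,-1): print(w2px('top0',[P,o0+Ro.from_rotvec(ax*.048*s).apply(P-o0)]).round(1).tolist())
E
python3 trk.py t6
```

```text
t4 (np.float32(-0.0), np.float32(-0.0), 1.0)
t6 (np.float32(8.74), np.float32(5.8), 0.974)
14.7 [ 0.5948 -0.1311 -0.0157] [0.1 4.9 2.2]
[[462.0, 140.0], [471.1, 146.3]]
[[462.0, 140.0], [452.9, 133.9]]
```

Call:
carry_out:
  targets:
    - [0.8, 0, 0, 0.2, 0]
    - [0.8, 0, 0, 0.2, 0]
    - [0.8, 0, 0, 0, 0]

```text
time: 15.0
tool_pos: [0.5948, -0.1354, -0.0157]
ee_rot: [-3.096, 1.569, 1.618]
wrist_force: [0.3, 5.5, 1.9]
width: 0.0352
```

```bash
python3 trk.py t7|sed -n 2,3p
```

```text
t7 (np.float32(9.28), np.float32(6.21), 0.971)
15.05 [ 0.5949 -0.1354 -0.0157] [0.6 5.  2.1]
```

Call:
carry_out:
  targets:
    - [0.8, 0, 0, 0.2, 0]
    - [0.8, 0, 0, 0.2, 0]
    - [0.8, 0, 0, 0, 0]

```text
time: 15.35
tool_pos: [0.5948, -0.1374, -0.0157]
ee_rot: [-3.099, 1.565, 1.614]
wrist_force: [-0.9, 8.6, 2.9]
width: 0.0353
```

```bash
python3 trk.py t8|sed -n 2,3p
```

```text
t8 (np.float32(9.49), np.float32(6.36), 0.965)
15.4 [ 0.5948 -0.1374 -0.0157] [-0.8  9.3  3.1]
```

The force is rising steeply and the head's shift is levelling off at the predicted amount. I'll give one more small push.

Call:
carry_out:
  targets:
    - [0.8, 0, 0, 0.1, 0]
    - [0.8, 0, 0, 0.1, 0]
    - [0.8, 0, 0, 0, 0]

```text
time: 15.7
tool_pos: [0.5948, -0.1376, -0.0157]
ee_rot: [-3.089, 1.563, 1.625]
wrist_force: [-0.8, 12.1, 3.9]
width: 0.0351
```

```bash
python3 trk.py t9|sed -n 2,3p
```

```text
t9 (np.float32(9.49), np.float32(6.36), 0.965)
15.75 [ 0.5948 -0.1376 -0.0157] [ 0.3 12.9  3.7]
```

Force is at 12–13 N with no further motion, so the microscope is on its stop. I'll relax the push, open, back off slightly and rise clear.

Call:
carry_out:
  targets:
    - [0.8, 0, 0, -0.15, 0]
    - [0.8, 0, 0, -0.15, 0]
    - [0.8, 0, 0, 0, 0]
    - [0.55, 0, 0, 0, 0]
    - [0.4, 0, 0, 0, 0]
    - [0.2, 0, 0, 0, 0]
    - [0.2, 0, 0, 0, 0]
    - [0.2, 0, 0, 0, 0]
    - [0.2, 0, 0, 0, 0]
    - [0.2, -1, 0, 0, 0]
    - [0.2, -2, 0, 0, 0]
    - [0.2, -3, 0, 0, 0]
    - [0.2, -4, 0, -2, 0]
    - [0.2, -4, 0, -4, 0]
    - [0.2, 0, 0, -4, 0]
    - [0.2, 0, 0, -4, 0]
    - [0.2, 0, 0, -4, 0]
    - [0.2, 0, 0, -4, 0]
    - [0.2, 0, 0, 0, 0]

```text
time: 17.65
tool_pos: [0.5944, 0.0808, 0.1207]
ee_rot: [2.613, 1.568, 1.049]
wrist_force: [0.7, 0.2, -0.2]
width: 0.0751
```

```bash
python3 trk.py ta|sed -n 2,3p; python3 - <<'E'
from h import *
snap('scene','sa')
a=cv2.imread('pics/ta.png')[90:290,230:480]; b=cv2.imread('pics/sa.png')[100:300,180:430]
f=lambda q:cv2.resize(q,(750//2*2,600))if 0 else cv2.resize(q,(400,320))
cv2.imwrite('pics/ca.png',np.hstack([f(a),f(b)]))
E
```

```text
ta (np.float32(9.49), np.float32(6.36), 0.965)
17.7 [0.5946 0.0782 0.1206] [-0.1 -0.3 -0.3]
```

View pics/ca.png

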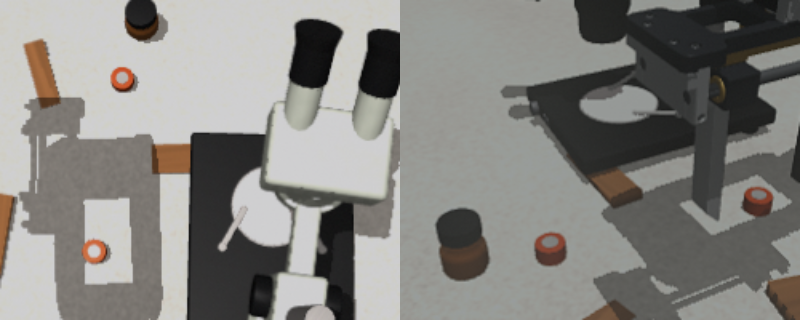

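The pictures show the wedge under the corner with its butt at about column 325. The mounts and jar haven't moved, and the head's shift held at 9.49/6.36 px after release. I'll check the wedge's distance from the foot and hand in.

```bash
python3 - <<'E'
from h import *
b=px2w('ta',[[325,180.6],[325,197.5]],.012).mean(0); print(b, 'centre y',b[1]-.06)
print(robot.close_job())
E
```

```text
[ 0.5910451  -0.12297442  0.012     ] centre y -0.18297442400761102
the job is handed in; nothing more can be done
None
```

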